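Restock the spindle tooling tray

TASK

Make up the two-lane tooling tray. Before anything else goes into the tray, move the slotted collet that stands at the back of its lane forward into the front compartment of that same lane, and let go of it; then stand the other slotted collet in the compartment behind it, the drill chuck (jaws down, as it stands) on the rubber pad in the other lane, and lay the large hexagon nut flat in the compartment in front of the pad. Each thing ends upright near the middle of its compartment; leave the plain sleeve, the small black nut and the vee block on the bench where they are.

Things in the scene. Friction and masses are not known exactly. Their poses are not given: they have to be found in the camera images.
- tray: Fixed low grey tray, 176 (x) x 170 (y) mm. Origin: centre of its underside; x points front (robot side, card holders) to back. Floor 4 mm up. Lanes run along x; 3 mm dividers make 2 x 2 compartments 81 mm square, centres x -42 front/+42 back, y +/-42 mm. Tops above origin: dividers, sides 10, front 9, back wall 21 mm. At the start the front is empty; pad and old collet are at the back.
- pad: Flat black rubber pad, 70 x 70 x 3 mm, fixed in the middle of one of the tray's two back compartments (left or right lane, it varies). Origin: centre of its underside, on the tray floor; axes parallel to the tray's. The compartment in front of it is centred at its x = -84 mm.
- old_collet: Steel spring collet with dark slots, head 34 mm across, narrower foot, 47 mm tall, 90 g: the one that stands in a back compartment of the tray at the start. Origin: centre of its underside; z is up. Grip the head, from about 33 mm above the origin to the top.
- new_collet: Steel spring collet, the same shape and size as the old one (34 mm across the head, 47 mm tall, 90 g), which stands on the bench at the start. Origin: centre of its underside; z is up.
- chuck: Steel keyed drill chuck standing on its jaws, a stepped round body 44 mm across and 86 mm tall with a narrower spigot on top, about 0.45 to 0.8 kg. Origin: centre of its underside; z is up. The widest part is at about mid height.
- big_nut: Large plain steel hexagon nut lying flat, 24 mm across flats (flats face its +y and -y and every 60 degrees from there), 28 mm across corners (along x), 19 mm tall. Origin: centre of its underside; z is up.
- small_nut: Small black hexagon nut, 22 mm across corners, 15 mm tall, on the bench. Does not belong in the tray: leave alone. Origin: centre of its underside.
- sleeve: Plain steel sleeve with a collar at the top, 35 mm across the collar, 26 mm below, 46 mm tall, wide smooth bore and no slots, on the bench; resembles a collet but does not belong: leave alone. Origin: centre of its underside.
- vee: Steel vee block, 50 x 60 x 42 mm with a vee groove along x in its top, on the bench among the things. Leave alone. Origin: centre of its underside.
Things that resemble listed ones, but are neither listed nor needed, are in the scene too. What is shaped like the old_collet but green or pink is not meant.

How it is judged:
By the outcome, as a careful person would: the job done as asked, in the order asked, and still so for the second after the job is handed in, with the robot touching nothing.
It also fails if it takes over 112 s, if anything falls off the work surface, if the arm or the gripper's body presses on something with over 40 N, if the wrist force passes 120 N, or if a joint passes its speed limit or range.

ROBOT

A 6-joint arm with a two-finger parallel gripper is mounted at the origin on the work surface; the furniture and walls round the work are solid. World frame = base frame: x ahead of the robot, y to its left, z up, the work surface at z = 0. Lengths are in mm, angles in rad, forces in N, time in s.
With the tool pointing down it reaches from about 400 to 925 mm from the base axis. Payload 12.5 kg.
Tool frame: the origin (TCP) lies midway between the tips of the shut fingers; the grasp point (between the pads) lies 19 mm behind it; z points along the fingers, y is the line along which they close (so a half turn about z gives the same grasp; the last joint's range is limited). The gripper opens to 95 mm and grips with 3 to 60 N. Pads are 20 mm wide; open, the fingers measure 119 mm over their backs; the gripper's body (75 mm by 180 mm) begins 59 mm behind the grasp point.
Start: joints at [-1.378, 0.491, 1.559, -0, 1.092, -0.106], TCP at [184.006, -597.318, 214.661] pointing down, gripper open.
Joint ranges: [-3.1, 3.1], [-0.84, 2.19], [0.05, 2.79], [-1.13, 4.28], [0.06, 2.93], [-2.69, 2.69]. Speed limits (rad/s): [2.22, 2.22, 2.79, 3.14, 3.14, 3.14].

INTERFACE

Orientations are given as [roll, pitch, yaw] about the fixed x, y, z axes, in that order (R = Rz(yaw) Ry(pitch) Rx(roll)).
In Python, from cell import * gives the robot as it stands.
- The arm moves only by the tool servo_tool, never from a script. Its argument "moves" is one flat list of numbers, 5 for each row, row after row: the shift along the world's x, y, z as a fraction of full scale, then the turn about the world's z as a fraction of full scale, then the opening, from 0 (shut) to 1 (fully open). A call has 1 to 12 rows; each row is the pose to reach, as a shift and turn from the pose commanded when the call began, turning the shorter way round; what a row does not reach only later rows make up. Full scale, the value 1, is 400 mm for a shift and 180 degrees for a turn. A row lasts 1/12 s, in which the tool goes at most 41.7 mm and 7.16 degrees, less where a joint would pass 70% of its speed; a pose out of reach is approached as far as the arm can. A call with a number of a shift or a turn outside -1 to 1 is refused whole. A call with a gripper value outside its range is refused whole. The fingers move at their own pace and stop on an object; the grip force is fixed at half the most. Time passes only in rows, so rows that repeat a pose let the fingers close. It gives the time, the measured TCP pose, the force, the opening and the grip force at its end, in the units of the state.
- state(): the state, without advancing time (a new reading comes with each control period).
- read_camera(name): name is "scene" or "top" or "wrist"; returns (picture, depth): 420x560x3 uint8, blue, green, red; 420x560 float32, mm along the optical axis (not along the pixel's ray), 0 where there is no reading.
- get_calibration(name): a dict with "K" (3x3 intrinsics, pixels), "R" (3x3) and "t" (3): a world point X has camera coordinates R X + t. Camera axes: x right, y down, z forward; pixel columns grow to the right and rows downward; lengths in mm; the calibration is good to about 2 mm. A picture is of the moment at which its call begins: read the wrist's pose just before it. get_calibration takes no time and is no camera call; for the wrist camera it gives the pose at the moment of the call.
- job_done(): hands the job in; it is judged then, once.
The state is a dict: "t": time; "joints": joint angles; "qvel": joint speeds; "tau": joint torques, N m; "eef_pos": TCP position; "tcp_rot": TCP orientation; "ft_force": force on the tool from outside, world axes, zero at the start; "moment": the same for the moment, N m; "opening": opening from 0.0 (shut) to 1.0 (fully open); "grip_force": force on a finger pad.
Only numpy, scipy, OpenCV 4.12 (cv2) and the standard library are available. Lean on these libraries where they do the work, as an engineer would, in place of code of your own. Each camera call takes 0.05 s, during which the arm holds its last target. There are 200 camera calls.

## Working session

There is one attempt and no reset: what is moved stays moved. The work goes in short steps, Python scripts to look and compute and a tool call to move; the robot and the scene stay as the last step left them, time stands still between calls to the robot, and variables do not carry over. Pictures are saved under pics/ and viewed, at most 14 in all, crops included, and the job is handed in when it is done.

Besides the shell and the picture viewer there is one more tool, called after "Call:" as name(argument=value, ...), one argument or row to a line, values as JSON. servo_tool: Moves the arm, as the interface text tells. Its arguments: {"type":"object","properties":{"moves":{"type":"array"}},"required":["moves"]}

```bash
ls; mkdir -p pics; cat > h.py <<'E'
from cell import *
import numpy as np, cv2
def snap(name):
    c=get_calibration(name); p,d=read_camera(name)
    return p,d,c
def world(c,d,u,v,r=1):
    w=d[v-r:v+r+1,u-r:u+r+1]; w=w[w>0]; z=np.median(w)
    x=np.linalg.solve(c["K"],[u,v,1])*z
    return c["R"].T@(x-c["t"])
def cloud(c,d):
    v,u=np.mgrid[:d.shape[0],:d.shape[1]]
    X=np.stack([u,v,np.ones_like(u)],-1)@np.linalg.inv(c["K"]).T*d[...,None]
    return (X-c["t"])@c["R"]
E
python3 - <<'E'
from h import *
for n in("scene","top"):
    p,d,c=snap(n); cv2.imwrite(f"pics/{n}0.png",p); np.savez(f"{n}0.npz",p=p,d=d,**c)
    print(n,c["K"].tolist(),c["R"].round(3).tolist(),c["t"].round(1), (d==0).mean())
print(state())
E
```

```text
pics
scene [[496.92077141728106, 0.0, 279.0202648268774], [0.0, 496.92077141728106, 204.16275996996166], [0.0, 0.0, 1.0]] [[-0.619, -0.786, 0.002], [-0.489, 0.383, -0.784], [0.615, -0.486, -0.621]] [361.3 295.  881.9] 0.008214285714285714
top [[504.14205627904016, 0.0, 278.3904562133276], [0.0, 504.14205627904016, 209.09715882082384], [0.0, 0.0, 1.0]] [[-0.001, -1.0, 0.004], [-0.984, 0.0, -0.18], [0.18, -0.004, -0.984]] [  24.1  567.3 1089. ] 0.00405187074829932
{'t': 0.1, 'joints': array([-1.37756021e+00,  4.91481023e-01,  1.55938390e+00, -1.57108109e-05,
        1.09170745e+00, -1.05592340e-01]), 'qvel': array([ 0.00164557, -0.00073099, -0.00120715,  0.00138571, -0.00261939,
        0.00212532]), 'tau': array([ 3.28300506e-03, -6.13623548e+01, -2.58605719e+01,  6.93896413e-02,
        4.69917257e-02, -4.21077232e-05]), 'eef_pos': array([ 183.98157483, -597.08189634,  214.13311741]), 'tcp_rot': array([-3.14061692e+00, -8.94015460e-05,  2.98835659e-01]), 'ft_force': array([ 0.00231624,  0.11425574, -0.80796471]), 'moment': array([-0.00595771,  0.04181131,  0.02252245]), 'grip_force': 0.0, 'opening': 1.0000427708260995}
```

View pics/top0.png

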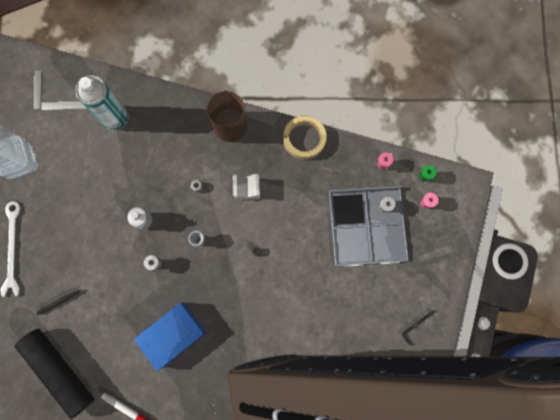

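View pics/scene0.png

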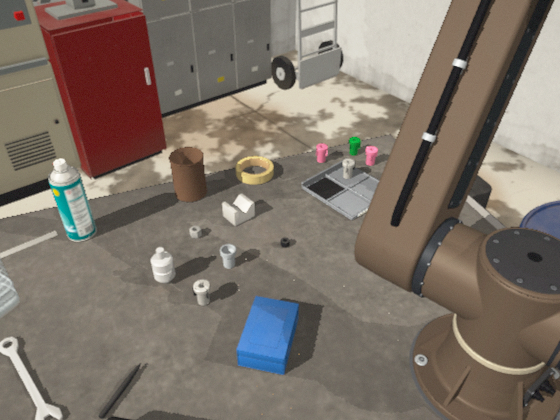

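Top view: the tray is at about (368,228), with the pad back left (348,208) and the old collet back right (388,204). The chuck is at (139,217), the large nut at (196,185), the black nut at (260,251) and the vee block at (246,186). Two things could be the new collet: (152,262), and (196,238), which has a wide bore and looks like the sleeve. An enlarged crop should settle it.

```bash
python3 - <<'E'
from h import *
T=np.load("top0.npz");S=np.load("scene0.npz")
a=cv2.resize(T["p"][170:280,115:215],None,fx=4,fy=4,interpolation=cv2.INTER_CUBIC)
b=cv2.resize(S["p"][215:315,140:240],None,fx=4,fy=4,interpolation=cv2.INTER_CUBIC)
b=cv2.copyMakeBorder(b,0,40,0,0,cv2.BORDER_CONSTANT)
cv2.imwrite("pics/crop1.png",np.hstack([a,b]))
W=cloud(T,T["d"]); V=cloud(S,S["d"])
print("bench top/scene",world(T,T["d"],230,280),world(S,S["d"],200,340))
# objects: per-pixel windows in the top view; report points in world near each
from scipy import ndimage
def blobs(W,zmin):
    m=(W[...,2]>zmin)&(W[...,2]<130)&(W[...,0]>250)&(W[...,0]<950)
    l,n=ndimage.label(m)
    for i in range(1,n+1):
        P=W[l==i]
        if 25<len(P)<3000:
            v,u=np.where(l==i); zt=np.percentile(P[:,2],95)
            Q=P[P[:,2]>zt-8]
            print((int(u.mean()),int(v.mean())),len(P),"ztop",zt.round(1),"top mid",((Q.min(0)+Q.max(0))/2)[:2].round(1),"ext",np.ptp(Q,0)[:2].round(1))
print("TOP");blobs(W,11);print("SCENE");blobs(V,12)
E
```

```text
bench top/scene [410.56651538 135.30374206  -0.60248239] [366.84483131 360.02465545  -2.20836496]
TOP
(37, 89) 287 ztop 20.1 top mid [869.2 610.1] ext [100.4  22. ]
(226, 114) 1205 ztop 112.6 top mid [782.  141.4] ext [84.6 82.9]
(111, 114) 678 ztop 124.8 top mid [793.7 415.1] ext [46.7 51.9]
(304, 136) 759 ztop 29.3 top mid [747.9 -38.8] ext [102.9  98. ]
(17, 158) 1139 ztop 120.2 top mid [694.5 611.9] ext [82.3 31.1]
(385, 160) 197 ztop 51.3 top mid [ 684.  -225.5] ext [33.1 32.8]
(427, 173) 202 ztop 50.7 top mid [ 655.4 -323.9] ext [33.2 34. ]
(245, 186) 613 ztop 45.3 top mid [624.9  98.2] ext [52.3 60.4]
(195, 185) 80 ztop 23.3 top mid [629.  216.8] ext [26.  24.1]
(364, 189) 206 ztop 24.8 top mid [ 620.5 -179.9] ext [ 15.9 169.3]
(429, 200) 198 ztop 50.8 top mid [ 590.6 -323.2] ext [35.  32.4]
(387, 204) 191 ztop 54.9 top mid [ 579.2 -224.9] ext [33.1 33. ]
(139, 218) 408 ztop 87.9 top mid [547.1 338.3] ext [14.9 16.2]
(195, 238) 163 ztop 49.7 top mid [501.4 208.8] ext [33.7 32.3]
(256, 251) 44 ztop 19.3 top mid [475.8  74. ] ext [18.6 20.7]
(151, 262) 193 ztop 51.2 top mid [446
[... 479 characters left out ...]
06.5]
(337, 169) 319 ztop 51.5 top mid [ 575.2 -225.3] ext [37.9 34. ]
(76, 214) 1316 ztop 124.4 top mid [781.7 420.7] ext [37.1 64.7]
(238, 207) 563 ztop 42.4 top mid [618.   96.5] ext [53.  63.7]
(195, 229) 78 ztop 20.4 top mid [623.6 215.4] ext [24.8 24.5]
(285, 240) 37 ztop 16.3 top mid [469.3  73.4] ext [22.2 21.4]
(228, 253) 266 ztop 46.0 top mid [496.  208.2] ext [37.1 34. ]
(163, 265) 643 ztop 84.1 top mid [542.5 337.9] ext [18.2 15.9]
(6, 290) 635 ztop 104.9 top mid [663.4 601.9] ext [19.7 13.1]
(201, 289) 306 ztop 48.0 top mid [441.5 306.1] ext [35.7 33. ]
(265, 326) 2467 ztop 49.8 top mid [301.4 262. ] ext [102.8 146.1]
(116, 418) 46 ztop 54.8 top mid [285.7 550.2] ext [17.7 23.3]
```

View pics/crop1.png

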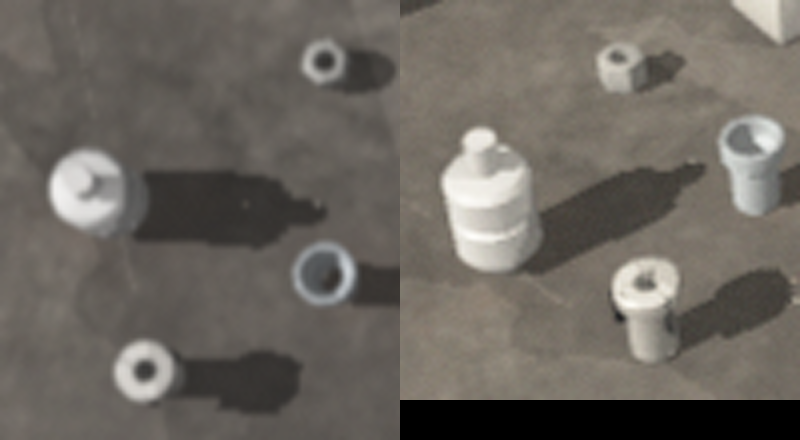

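The crop settles it. The object at top (152,262) has a small bore and dark slots in a wide head, so it is the new collet. The one at (196,238) has a wide smooth bore and no slots, so it is the sleeve. Next I'll fit the tray and check where the wrist camera points.

```bash
python3 - <<'E'
from h import *
T=np.load("top0.npz");S=np.load("scene0.npz")
for n,D in(("top",T),("scene",S)):
    W=cloud(D,D["d"]); z0=0
    m=(W[...,0]>430)&(W[...,0]<640)&(W[...,1]<-80)&(W[...,1]>-290)&(W[...,2]>(8 if n=="top" else 5))&(W[...,2]<28)
    P=W[m][:,:2].astype(np.float32); print(n,len(P),cv2.minAreaRect(P))
    B=W[m&(W[...,2]>18)&(W[...,0]>590)]; print("back wall",len(B),np.polyfit(B[:,1],B[:,0],1),B.mean(0))
c=get_calibration("wrist");R=c["R"];C=-R.T@c["t"];s=state()
print("cam",C,"axis",R[2],"tcp",s["eef_pos"])
E
```

```text
top 1490 ((535.0107421875, -185.50624084472656), (179.56695556640625, 170.68247985839844), 3.659714937210083)
back wall 164 [-6.56638035e-02  6.09115053e+02] [ 620.82661668 -178.35646122   21.56329688]
scene 1275 ((530.235595703125, -186.798095703125), (182.03221130371094, 173.2127685546875), 3.9214847087860107)
back wall 82 [-6.63581541e-02  6.02044210e+02] [ 613.47659541 -172.28304696   20.08350552]
cam [ 253.8480642  -576.36544628  384.99468885] axis [-0.24584744 -0.07415772 -0.96646762] tcp [ 183.98157483 -597.08189634  214.13311741]
```

Call:
servo_tool(
  moves=[0.8,0.93,0.1,0,0.6,0.8,0.93,0.1,0,0.6,0.8,0.93,0.1,0,0.6,0.8,0.93,0.1,0,0.6,0.8,0.93,0.1,0,0.6,0.8,0.93,0.1,0,0.6,0.8,0.93,0.1,0,0.6,0.8,0.93,0.1,0,0.6,0.8,0.93,0.1,0,0.6,0.8,0.93,0.1,0,0.6,0.8,0.93,0.1,0,0.6,0.8,0.93,0.1,0,0.6],
)

```text
t: 1.1
eef_pos: [505.3, -222.9, 254.8]
tcp_rot: [-3.141, -0.0, 0.3]
ft_force: [-0.1, -0.5, 0.4]
opening: 0.602
grip_force: 0.0
```

Call:
servo_tool(
  moves=[-0.05,0.05,0.05,-0.0745,0.6,-0.05,0.05,0.05,-0.0745,0.6,-0.05,0.05,0.05,-0.0745,0.6,-0.05,0.05,0.05,-0.0745,0.6],
)

```text
t: 1.43
eef_pos: [484.0, -205.3, 274.5]
tcp_rot: [3.141, 0.0, 0.068]
ft_force: [0.9, -0.1, -0.5]
opening: 0.596
grip_force: 0.0
```

```bash
cat >> h.py <<'E'
def blobs(W,zlo,zhi,box,band=8,nmin=60):
    """tops of things inside box=(x0,x1,y0,y1)"""
    from scipy import ndimage
    m=(W[...,2]>zlo)&(W[...,2]<zhi)&(W[...,0]>box[0])&(W[...,0]<box[1])&(W[...,1]>box[2])&(W[...,1]<box[3])
    l,n=ndimage.label(m)
    for i in range(1,n+1):
        if (l==i).sum()<nmin: continue
        P=W[l==i]; v,u=np.where(l==i); zt=np.percentile(P[:,2],90); Q=P[P[:,2]>zt-band][:,:2].astype(np.float32)
        (cx,cy),r=cv2.minEnclosingCircle(Q)
        print((int(u.mean()),int(v.mean())),len(P),"ztop %.1f circ %.1f %.1f r %.1f"%(zt,cx,cy,r),"mid",((Q.min(0)+Q.max(0))/2).round(1),"rect",np.round(cv2.minAreaRect(Q)[0]+cv2.minAreaRect(Q)[1],1),round(cv2.minAreaRect(Q)[2],1))
E
python3 - <<'E'
from h import *
p,d,c=snap("wrist");cv2.imwrite("pics/w1.png",p);np.savez("w1.npz",p=p,d=d,**c);print(state()["eef_pos"],state()["tcp_rot"])
W=cloud(c,d);blobs(W,30,80,(430,660,-280,-90))
m=(W[...,0]>430)&(W[...,0]<640)&(W[...,1]<-80)&(W[...,1]>-290)
F=W[m&(W[...,2]<8)]; print("low z pct",np.percentile(F[:,2],[5,25,50,75,95]))
P=W[m&(W[...,2]>7)&(W[...,2]<28)][:,:2].astype(np.float32);print(cv2.minAreaRect(P))
B=W[m&(W[...,2]>18)&(W[...,2]<26)&(W[...,0]>590)];print(len(B),np.polyfit(B[:,1],B[:,0],1),B.mean(0))
E
```

```text
[ 483.97908533 -205.62985433  274.2733123 ] [-3.14146251e+00  3.98754663e-04  6.82082240e-02]
(302, 100) 728 ztop 52.9 circ 576.9 -226.0 r 17.4 mid [ 577.6 -225.8] rect [ 577.7 -225.7   33.1   31.9] 4.8
low z pct [-2.06936718 -0.62561743  4.40404806  5.36824259  7.30011641]
((532.5840454101562, -186.55947875976562), (178.43402099609375, 170.50894165039062), 3.8225934505462646)
906 [-6.76532442e-02  6.06381501e+02] [ 618.6978377  -182.05093772   21.27944559]
```

View pics/w1.png

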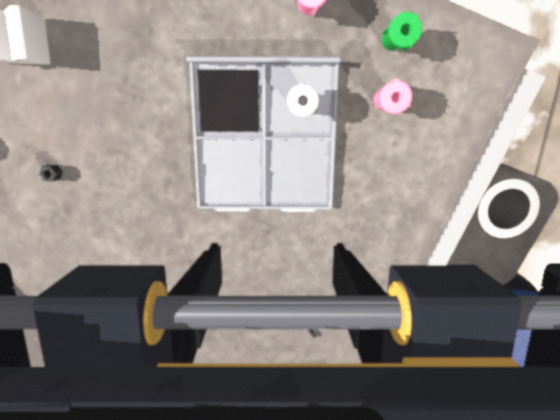

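The wrist view shows the tray's back wall at row 60, the pad at (229,100) and the old collet at (302,100). Its fitted position (577.5, -225.8) is (+42, -42) in the tray frame, as it should be, so I'm going in.

Call:
servo_tool(
  moves=[0.234,-0.051,-0.2,0,0.6,0.234,-0.051,-0.4,0,0.6,0.234,-0.051,-0.4,0,0.6,0.234,-0.051,-0.4,0,0.6,0.234,-0.051,-0.5,0,0.6,0.234,-0.051,-0.58,0,0.6,0.234,-0.051,-0.624,0,0.6,0.234,-0.051,-0.624,0,0.6,0.234,-0.051,-0.624,0,0.3,0.234,-0.051,-0.624,0,0.2,0.234,-0.051,-0.624,0,0.2,0.234,-0.051,-0.624,0,0.2],
)

```text
t: 2.48
eef_pos: [578.4, -226.3, 27.2]
tcp_rot: [3.14, -0.003, 0.065]
ft_force: [0.1, -0.4, 0.8]
opening: 0.374
grip_force: 0.0
```

Call:
servo_tool(
  moves=[0,0,0,0,0.2,0,0,0,0,0.2,0,0,0,0,0.2],
)

```text
t: 2.73
eef_pos: [578.4, -226.1, 27.0]
tcp_rot: [3.14, -0.003, 0.065]
ft_force: [-1.0, 1.1, 9.0]
opening: 0.33
grip_force: 30.0
```

Call:
servo_tool(
  moves=[0,0,0.04,0,0.2,0,0,0.075,0,0.2,0,0,0.075,0,0.2,-0.06,-0.004,0.075,0,0.2,-0.13,-0.009,0.075,0,0.2,-0.18,-0.012,0.075,0,0.2,-0.21,-0.014,0.075,0,0.2,-0.21,-0.014,0.075,0,0.2,-0.21,-0.014,0.04,0,0.2,-0.21,-0.014,0.02,0,0.2,-0.21,-0.014,0.01,0,0.2,-0.21,-0.014,0.01,0,0.2],
)

```text
t: 3.73
eef_pos: [493.7, -231.0, 28.0]
tcp_rot: [-3.141, 0.001, 0.065]
ft_force: [0.1, 0.4, -1.4]
opening: 0.336
grip_force: 30.0
```

```bash
python3 - <<'E'
from h import *
p,d,c=snap("scene");s=state();print(s["eef_pos"],s["ft_force"],s["opening"],s["grip_force"])
q,_,_=snap("wrist")
cv2.imwrite("pics/s2.png",np.hstack([cv2.resize(p[120:240,270:410],None,fx=2.8,fy=2.8),cv2.resize(q,(448,336))])[:,:800])
E
```

```text
[ 493.80274139 -231.14535546   28.54408536] [ 0.5017849  -0.3872079  -0.79833477] 0.33302346917263015 29.99984693597071
```

View pics/s2.png

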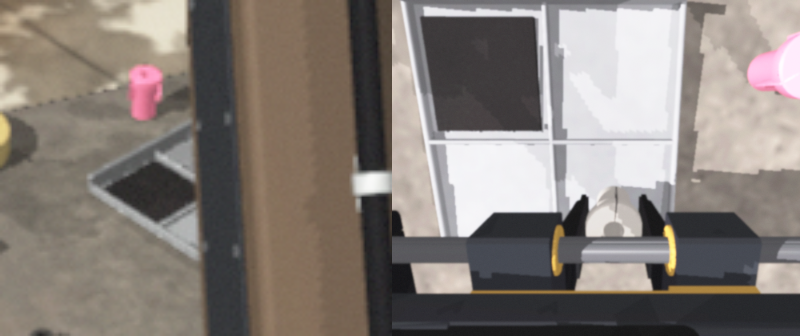

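The collet is held upright between the fingers (wrist half, around (615,215)) over the front right compartment. I'll lower it until it touches the floor.

Call:
servo_tool(
  moves=[0,0,-0.004,0,0.2,0,0,-0.007,0,0.2,0,0,-0.009,0,0.2,0,0,-0.009,0,0.2],
)

```text
t: 4.17
eef_pos: [494.2, -231.4, 26.9]
tcp_rot: [3.141, -0.002, 0.065]
ft_force: [-1.5, 2.8, 14.2]
opening: 0.336
grip_force: 30.0
```

Call:
servo_tool(
  moves=[0,0,0.003,0,0.6,0,0,0.003,0,0.6,0,0,0.003,0,0.6,0,0,0.003,0,0.6,0,0,0.05,0,0.6,0,0,0.15,0,0.6,0,0,0.25,0,0.6,0,0,0.35,0,0.6,-0.1,0,0.5,0,0.6,-0.1,0,0.6,0,0.6,-0.1,0,0.6,0,0.6,-0.1,0,0.6,0,0.6],
)

```text
t: 5.17
eef_pos: [453.9, -232.1, 270.6]
tcp_rot: [3.136, -0.006, 0.064]
ft_force: [-0.4, -0.4, 0.2]
opening: 0.599
grip_force: 0.0
```

```bash
python3 - <<'E'
from h import *
p,d,c=snap("wrist");cv2.imwrite("pics/w3.png",p);print(state()["eef_pos"])
W=cloud(c,d);blobs(W,30,80,(430,660,-280,-90))
E
```

```text
[ 453.81849993 -231.7553175   267.90297321]
(276, 152) 666 ztop 52.8 circ 492.0 -230.9 r 17.3 mid [ 492.9 -231.1] rect [ 492.9 -231.1   32.4   32.6] 80.3
```

The old collet stands at (492.9, -231.1), where it should be, and it is released. Next is the new collet.

Call:
servo_tool(
  moves=[0,0.1,0,0,0.6,0,0.2,0,0,0.6,0,0.3,0,0,0.6,0,0.4,0,0,0.6,0,0.5,0,0,0.6,0,0.6,0,0,0.6,0,0.7,0,0,0.6,0,0.8,0,0,0.6,0,0.9,0,0,0.6,0,1,0,0,0.6,0,1,0,0,0.6],
)

```text
t: 6.13
eef_pos: [452.8, 174.0, 263.9]
tcp_rot: [-3.141, 0.002, 0.069]
ft_force: [-0.9, -0.9, -0.5]
opening: 0.603
grip_force: 0.0
```

Call:
servo_tool(
  moves=[-0.12,0.34,0,0,0.6,-0.12,0.34,0,0,0.6,-0.12,0.34,0,0,0.6,-0.12,0.34,0,0,0.6,-0.12,0.34,0,0,0.6,-0.12,0.34,0,0,0.6],
)

```text
t: 6.63
eef_pos: [405.0, 305.2, 264.0]
tcp_rot: [3.14, 0.002, 0.067]
ft_force: [0.2, 0.0, -0.3]
opening: 0.6
grip_force: 0.0
```

```bash
python3 - <<'E'
from h import *
p,d,c=snap("wrist");cv2.imwrite("pics/w4.png",p);print(state()["eef_pos"],state()["tcp_rot"])
W=cloud(c,d);blobs(W,11,110,(410,680,50,400))
E
```

```text
[405.41626021 304.43996453 264.30585406] [3.14044186e+00 1.73089852e-03 6.56908010e-02]
(491, 7) 1146 ztop 42.0 circ 602.8 97.3 r 30.4 mid [602.3  97.3] rect [602.5  97.3   9.4  60.7] 2.4
(252, 44) 1995 ztop 86.4 circ 546.0 338.5 r 8.2 mid [545.7 338.4] rect [545.6 338.4  15.4  15.9] 3.2
(374, 103) 831 ztop 47.2 circ 499.5 208.8 r 17.4 mid [499.6 208.7] rect [499.4 208.6  34.1  34.2] 83.1
(480, 135) 224 ztop 16.6 circ 473.7 74.3 r 10.9 mid [473.6  74. ] rect [473.7  74.   18.2  21.3] 4.6
(277, 149) 667 ztop 48.8 circ 446.2 306.6 r 17.2 mid [445.5 306.7] rect [445.6 306.7  31.9  31.4] 3.2
```

View pics/w4.png

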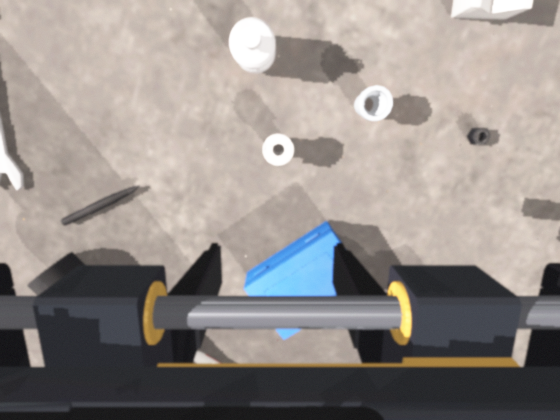

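The wrist view shows the new collet at (277,149), the sleeve at (374,103) and the chuck at (252,44). I'll grip the new collet.

Call:
servo_tool(
  moves=[0.1,0.005,-0.1,0,0.6,0.1,0.005,-0.2,0,0.6,0.1,0.005,-0.3,0,0.6,0.1,0.005,-0.4,0,0.6,0.1,0.005,-0.5,0,0.6,0.1,0.005,-0.57,0,0.6,0.1,0.005,-0.61,0,0.6,0.1,0.005,-0.61,0,0.6,0.1,0.005,-0.61,0,0.2,0.1,0.005,-0.61,0,0.2,0.1,0.005,-0.61,0,0.2,0.1,0.005,-0.61,0,0.2],
)

```text
t: 7.68
eef_pos: [446.3, 306.8, 22.9]
tcp_rot: [-3.141, -0.002, 0.065]
ft_force: [-0.9, 0.4, 0.3]
opening: 0.379
grip_force: 0.0
```

Call:
servo_tool(
  moves=[0,0,0,0,0.2,0,0,0,0,0.2,0,0,0,0,0.2,0,0,0.05,0,0.2,0,0,0.15,0,0.2,0,0,0.25,0,0.2,0,0,0.35,0,0.2,0,0,0.35,0,0.2],
)

```text
t: 8.35
eef_pos: [447.8, 308.1, 168.7]
tcp_rot: [-3.137, -0.01, 0.065]
ft_force: [1.1, 0.0, 0.1]
opening: 0.326
grip_force: 30.0
```

Call:
servo_tool(
  moves=[0.02,-0.1,0,0,0.2,0.04,-0.2,0,0,0.2,0.06,-0.3,0,0,0.2,0.08,-0.4,0,0,0.2,0.1,-0.5,0,0,0.2,0.12,-0.6,0,0,0.2,0.14,-0.7,0,0,0.2,0.16,-0.8,0,0,0.2,0.18,-0.9,0,0,0.2,0.2,-1,0,0,0.2,0.2,-1,0,0,0.2],
)

```text
t: 9.27
eef_pos: [526.8, -99.1, 161.4]
tcp_rot: [3.14, -0.002, 0.06]
ft_force: [-1.8, -0.3, -1.4]
opening: 0.326
grip_force: 30.0
```

Call:
servo_tool(
  moves=[0.04,-0.1,0,0,0.2,0.08,-0.2,0,0,0.2,0.12,-0.29,0,0,0.2,0.129,-0.331,0,0,0.2,0.129,-0.331,0,0,0.2,0.129,-0.331,0,0,0.2,0.129,-0.331,-0.1,0,0.2,0.129,-0.331,-0.2,0,0.2,0.129,-0.331,-0.27,0,0.2,0.129,-0.331,-0.3,0,0.2,0.129,-0.331,-0.32,0,0.2,0.129,-0.331,-0.32,0,0.2],
)

```text
t: 10.27
eef_pos: [577.0, -224.8, 33.0]
tcp_rot: [-3.141, 0.001, 0.066]
ft_force: [-0.5, 0.7, -0.5]
opening: 0.327
grip_force: 30.0
```

Call:
servo_tool(
  moves=[0,0,-0.008,0,0.2,0,0,-0.013,0,0.2,0,0,-0.016,0,0.2,0,0,-0.016,0,0.2],
)

```text
t: 10.6
eef_pos: [577.5, -225.9, 27.8]
tcp_rot: [3.141, -0.001, 0.065]
ft_force: [-0.6, -0.6, -0.7]
opening: 0.332
grip_force: 30.0
```

Call:
servo_tool(
  moves=[0,0,-0.003,0,0.2,0,0,-0.005,0,0.2,0,0,-0.006,0,0.2,0,0,-0.006,0,0.2],
)

```text
t: 10.93
eef_pos: [578.0, -226.0, 26.6]
tcp_rot: [3.14, -0.002, 0.065]
ft_force: [-2.5, 2.1, 14.5]
opening: 0.332
grip_force: 30.0
```

Call:
servo_tool(
  moves=[0,0,0.003,0,0.6,0,0,0.003,0,0.6,0,0,0.003,0,0.6,0,0,0.003,0,0.6,0,0,0.05,0,0.6,0,0,0.15,0,0.6,0,0,0.25,0,0.6,0,0,0.35,0,0.6,-0.1,0.02,0.45,0,0.6,-0.2,0.05,0.55,0,0.6,-0.25,0.1,0.6,0,0.6,-0.25,0.1,0.6,0,0.6],
)

```text
t: 11.93
eef_pos: [475.2, -184.8, 267.3]
tcp_rot: [3.14, -0.002, 0.064]
ft_force: [0.7, 0.0, -0.1]
opening: 0.602
grip_force: 0.0
```

```bash
python3 - <<'E'
from h import *
p,d,c=snap("wrist");print(state()["eef_pos"])
W=cloud(c,d);blobs(W,30,80,(430,660,-280,-90))
m=(abs(W[...,0]-571.6)<25)&(abs(W[...,1]+141.8)<25);print("pad z",np.median(W[m][:,2]))
E
```

```text
[ 474.51530725 -183.97203054  269.28491433]
(322, 93) 767 ztop 52.8 circ 576.1 -225.6 r 17.2 mid [ 575.8 -225.9] rect [ 576.5 -226.1   32.2   32.8] 43.3
(319, 173) 693 ztop 52.7 circ 493.5 -230.5 r 17.5 mid [ 493.9 -230.8] rect [ 494.  -230.6   33.7   31.7] 4.7
pad z 7.940976162535431
```

Both collets stand centred. Next, the chuck.

Call:
servo_tool(
  moves=[0,0.1,0,0,0.75,0,0.2,0,0,0.75,0,0.3,0,0,0.75,0,0.4,0,0,0.75,0,0.5,0,0,0.75,0,0.6,0,0,0.75,0,0.7,0,0,0.75,0,0.8,0,0,0.75,0,0.9,0,0,0.75,0,1,0,0,0.75,0,1,0,0,0.75],
)

```text
t: 12.9
eef_pos: [476.8, 219.7, 264.2]
tcp_rot: [-3.141, 0.0, 0.069]
ft_force: [0.3, 0.3, -0.2]
opening: 0.747
grip_force: 0.0
```

Call:
servo_tool(
  moves=[0.02,0.1,0,0,0.75,0.02,0.2,0,0,0.75,0.02,0.31,0,0,0.75,0.02,0.31,0,0,0.75,0.02,0.31,0,0,0.75,0.02,0.31,0,0,0.75],
)

```text
t: 13.4
eef_pos: [485.1, 337.9, 264.1]
tcp_rot: [3.141, 0.001, 0.065]
ft_force: [0.2, -1.1, -0.6]
opening: 0.751
grip_force: 0.0
```

```bash
python3 - <<'E'
from h import *
p,d,c=snap("wrist");print(state()["eef_pos"],state()["tcp_rot"])
W=cloud(c,d);blobs(W,11,110,(470,680,150,400))
q=W[(abs(W[...,0]-545)<35)&(abs(W[...,1]-338)<35)]
for z in range(4,90,7):
    s=q[abs(q[:,2]-z)<3.5]
    if len(s)>5: print(z,len(s),s.min(0).round(),s.max(0).round())
E
```

```text
[485.24096598 337.33797741 264.33966099] [3.14096828e+00 5.94591683e-04 6.43474525e-02]
(395, 59) 413 ztop 20.8 circ 627.8 216.7 r 13.8 mid [627.7 216.9] rect [627.6 216.9  24.1  26.4] 80.7
(279, 130) 1482 ztop 86.6 circ 546.0 338.4 r 8.0 mid [546.4 338.5] rect [546.3 338.6  14.9  15.3] 4.1
(392, 180) 799 ztop 47.0 circ 499.8 208.6 r 17.5 mid [499.8 208.6] rect [499.9 208.6  34.2  34. ] 50.5
4 35 [511. 303.   1.] [580. 372.   2.]
60 233 [524. 317.  60.] [567. 360.  63.]
67 1020 [526. 318.  64.] [566. 359.  68.]
88 228 [539. 331.  85.] [554. 346.  89.]
```

Call:
servo_tool(
  moves=[0.1,0,-0.05,0,0.75,0.152,0,-0.15,0,0.75,0.152,0,-0.25,0,0.75,0.152,0,-0.33,0,0.75,0.152,0,-0.41,0,0.75,0.152,0,-0.49,0,0.75,0.152,0,-0.56,0,0.75,0.152,0,-0.6,0,0.75,0.152,0,-0.6,0,0.75,0.152,0,-0.6,0,0.4,0.152,0,-0.6,0,0.3,0.152,0,-0.6,0,0.3],
)

```text
t: 14.45
eef_pos: [546.9, 338.2, 26.5]
tcp_rot: [-3.141, -0.002, 0.064]
ft_force: [-0.1, 0.1, -0.4]
opening: 0.594
grip_force: 0.0
```

Call:
servo_tool(
  moves=[0,0,0,0,0.3,0,0,0,0,0.3,0,0,0,0,0.3,0,0,0,0,0.3,0,0,0,0,0.3],
)

```text
t: 14.87
eef_pos: [546.4, 338.4, 25.8]
tcp_rot: [-3.141, -0.001, 0.065]
ft_force: [-0.6, -2.4, 7.8]
opening: 0.451
grip_force: 30.0
```

Call:
servo_tool(
  moves=[0,0,0.02,0,0.3,0,0,0.05,0,0.3,0,0,0.09,0,0.3,0,0,0.15,0,0.3,0,0,0.22,0,0.3,0,0,0.29,0,0.3,0,0,0.33,0,0.3,0,0,0.35,0,0.3,0,0,0.35,0,0.3],
)

```text
t: 15.62
eef_pos: [546.3, 338.6, 166.9]
tcp_rot: [-3.141, -0.003, 0.065]
ft_force: [0.4, -0.4, -5.3]
opening: 0.459
grip_force: 30.0
```

Call:
servo_tool(
  moves=[0.002,-0.03,0,0,0.3,0.005,-0.09,0,0,0.3,0.01,-0.17,0,0,0.3,0.014,-0.26,0,0,0.3,0.018,-0.35,0,0,0.3,0.023,-0.44,0,0,0.3,0.027,-0.53,0,0,0.3,0.032,-0.62,0,0,0.3,0.036,-0.7,0,0,0.3,0.04,-0.76,0,0,0.3,0.04,-0.79,0,0,0.3,0.04,-0.8,0,0,0.3],
)

```text
t: 16.62
eef_pos: [561.3, 16.2, 163.5]
tcp_rot: [-3.142, 0.002, 0.062]
ft_force: [-0.6, 0.4, -5.5]
opening: 0.454
grip_force: 30.0
```

Call:
servo_tool(
  moves=[0.005,-0.05,0,0,0.3,0.012,-0.14,0,0,0.3,0.018,-0.24,0,0,0.3,0.024,-0.33,0,0,0.3,0.024,-0.38,0,0,0.3,0.024,-0.4,0,0,0.3,0.024,-0.4,-0.04,0,0.3,0.024,-0.4,-0.12,0,0.3,0.024,-0.4,-0.2,0,0.3,0.024,-0.4,-0.26,0,0.3,0.024,-0.4,-0.3,0,0.3,0.024,-0.4,-0.3,0,0.3],
)

```text
t: 17.62
eef_pos: [569.8, -139.6, 41.0]
tcp_rot: [-3.139, 0.006, 0.066]
ft_force: [-0.2, 0.6, -4.7]
opening: 0.459
grip_force: 30.0
```

```bash
python3 - <<'E'
from h import *
s=state();print(s["eef_pos"],s["tcp_rot"],s["ft_force"],s["opening"])
p,d,c=snap("wrist");cv2.imwrite("pics/w5.png",p)
E
```

```text
[ 569.77615862 -139.60130589   40.98331975] [-3.13876749  0.00600911  0.06589777] [-0.21026795  0.60481621 -4.70855972] 0.4589385794693548
```

View pics/w5.png

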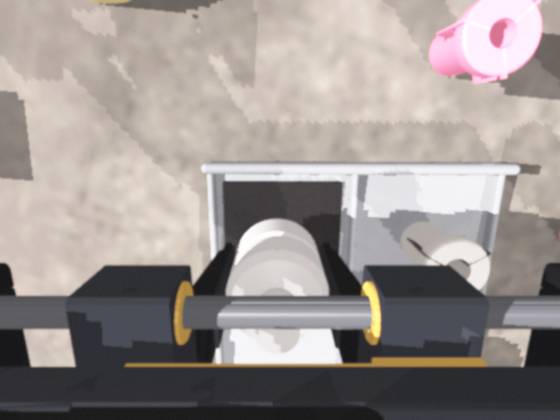

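The chuck hangs upright over the pad (280,270) with clearance to the new collet (450,260). I'll lower it.

Call:
servo_tool(
  moves=[0,0,-0.012,0,0.3,0,0,-0.02,0,0.3,0,0,-0.026,0,0.3,0,0,-0.026,0,0.3,0,0,-0.026,0,0.3],
)

```text
t: 18.08
eef_pos: [571.8, -141.7, 34.7]
tcp_rot: [3.141, -0.001, 0.065]
ft_force: [0.7, -0.2, -4.4]
opening: 0.458
grip_force: 30.0
```

Call:
servo_tool(
  moves=[0,0,-0.003,0,0.3,0,0,-0.005,0,0.3,0,0,-0.006,0,0.3,0,0,-0.006,0,0.3],
)

```text
t: 18.42
eef_pos: [571.9, -141.8, 32.8]
tcp_rot: [3.141, -0.001, 0.065]
ft_force: [-2.7, 1.4, 4.5]
opening: 0.456
grip_force: 30.0
```

Call:
servo_tool(
  moves=[0,0,0,0,0.7,0,0,0,0,0.7,0,0,0,0,0.7,0,0,0,0,0.7,0,0,0.05,0,0.7,0,0,0.13,0,0.7,0,0,0.22,0,0.7,0,0,0.32,0,0.7,0,0,0.42,0,0.7,-0.1,0,0.52,0,0.7,-0.2,0,0.58,0,0.7,-0.24,0,0.58,0,0.7],
)

```text
t: 19.42
eef_pos: [474.9, -141.7, 266.5]
tcp_rot: [3.14, -0.003, 0.065]
ft_force: [-0.3, -0.0, 0.6]
opening: 0.7
grip_force: 0.0
```

Call:
servo_tool(
  moves=[0,0,0,0,0.5,0,0,0,0,0.5],
)

```text
t: 19.58
eef_pos: [475.1, -141.9, 265.1]
tcp_rot: [3.14, -0.002, 0.064]
ft_force: [0.2, -0.0, 0.0]
opening: 0.611
grip_force: 0.0
```

```bash
python3 - <<'E'
from h import *
p,d,c=snap("wrist");print(state()["eef_pos"])
W=cloud(c,d);blobs(W,30,120,(430,660,-280,-90))
E
```

```text
[ 475.80240856 -141.90036548  264.33052372]
(282, 94) 1643 ztop 93.6 circ 571.4 -141.8 r 8.0 mid [ 571.1 -141.7] rect [ 571.1 -141.7   15.5   14.6] 3.4
(363, 96) 832 ztop 52.6 circ 576.4 -226.1 r 17.9 mid [ 575.9 -226.1] rect [ 577.  -226.6   32.6   34.1] 43.5
(358, 176) 742 ztop 52.6 circ 493.1 -231.0 r 17.8 mid [ 493.9 -230.9] rect [ 492.6 -231.4   33.9   32.4] 49.7
```

The chuck stands at (571.3, -141.8) on the pad. Next, the nut.

Call:
servo_tool(
  moves=[0.02,0.09,0,0,0.5,0.05,0.18,0,0,0.5,0.07,0.27,0,0,0.5,0.09,0.36,0,0,0.5,0.12,0.45,0,0,0.5,0.14,0.54,0,0,0.5,0.16,0.63,-0.05,0,0.5,0.19,0.72,-0.1,0,0.5,0.21,0.81,-0.15,0,0.5,0.23,0.9,-0.15,0,0.5,0.23,0.9,-0.15,0,0.5,0.23,0.9,-0.15,0,0.5],
)

```text
t: 20.63
eef_pos: [567.8, 220.5, 201.6]
tcp_rot: [3.141, 0.003, 0.068]
ft_force: [0.1, 0.3, -0.1]
opening: 0.5
grip_force: 0.0
```

Call:
servo_tool(
  moves=[0,0,0,0,0.5,0,0,0,0,0.5],
)

```text
t: 20.8
eef_pos: [567.8, 217.6, 203.5]
tcp_rot: [3.141, 0.001, 0.064]
ft_force: [-0.2, -0.3, -0.3]
opening: 0.503
grip_force: 0.0
```

```bash
python3 - <<'E'
from h import *
p,d,c=snap("wrist");print(state()["eef_pos"],state()["tcp_rot"])
W=cloud(c,d);blobs(W,11,110,(590,665,180,260),band=5)
m=(W[...,2]>15)&(abs(W[...,0]-628)<22)&(abs(W[...,1]-217)<22)
P=W[m];ctr=(P[:,:2].min(0)+P[:,:2].max(0))/2
for a in range(-30,30,5):   # width across direction a from world y
    n=np.array([-np.sin(np.radians(a)),np.cos(np.radians(a))]);q=np.sort(P[:,:2]@n);print(a,round(np.ptp(q),1),end="; ")
v,u=np.where(m);v0,u0=int(v.mean()),int(u.mean());print(u0,v0)
cv2.imwrite("pics/nut.png",cv2.resize(p[max(0,v0-40):v0+40,u0-40:u0+40],None,fx=6,fy=6,interpolation=cv2.INTER_CUBIC))
E
```

```text
[567.81580045 217.37321039 203.81164055] [3.14137323e+00 8.68883779e-05 6.36212573e-02]
(282, 132) 380 ztop 20.9 circ 628.4 216.3 r 13.3 mid [628.  216.2] rect [628.2 216.5  26.5  23.1] 49.9
-30 26.2; -25 25.7; -20 25.1; -15 24.2; -10 24.1; -5 24.7; 0 25.1; 5 25.4; 10 25.9; 15 26.3; 20 26.4; 25 26.3; 280 189
```

View pics/nut.png

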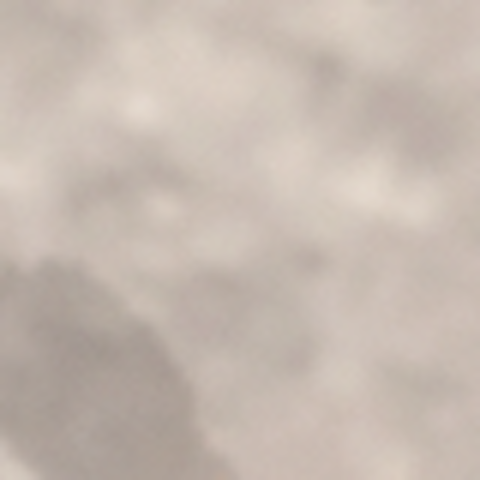

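That crop missed the nut because the mean pixel was off. I'll redo it around (282,132).

```bash
python3 - <<'E'
from h import *
p,d,c=snap("wrist")
W=cloud(c,d)
m=(W[...,2]>14)&(W[...,2]<26)&(abs(W[...,0]-628)<22)&(abs(W[...,1]-217)<22);m[:,:240]=0;m[:,320:]=0;m[170:]=0
P=W[m]
for a in range(-30,31,4):
    n=np.array([-np.sin(np.radians(a)),np.cos(np.radians(a))]);q=P[:,:2]@n;print(a,round(np.ptp(q),1),round((q.max()+q.min())/2,1),end="; ")
cv2.imwrite("pics/nut2.png",cv2.resize(p[92:172,242:322],None,fx=6,fy=6,interpolation=cv2.INTER_CUBIC))
E
```

```text
-30 25.9 501.5; -26 25.5 469.9; -22 25.0 436.0; -18 24.4 399.9; -14 23.9 361.8; -10 24.0 321.9; -6 24.5 280.5; -2 25.0 237.8; 2 25.3 193.9; 6 25.6 149.1; 10 26.0 103.6; 14 26.2 57.6; 18 26.4 11.3; 22 26.4 -35.1; 26 26.2 -81.3; 30 26.0 -127.1;
```

View pics/nut2.png

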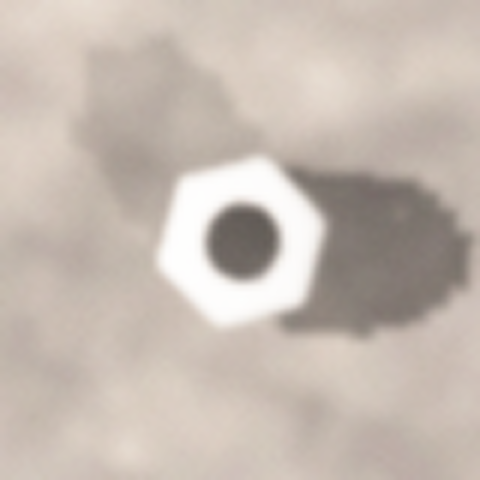

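The nut's left and right flats have a normal about 12° off world y, and the width fit agrees (24 mm at -12°). I'll turn the tool to -12° and grip.

Call:
servo_tool(
  moves=[0.1,-0.004,-0.08,-0.035,0.5,0.1515,-0.004,-0.18,-0.07,0.5,0.1515,-0.004,-0.27,-0.087,0.5,0.1515,-0.004,-0.35,-0.087,0.5,0.1515,-0.004,-0.42,-0.087,0.5,0.1515,-0.004,-0.46,-0.087,0.5,0.1515,-0.004,-0.48,-0.087,0.5,0.1515,-0.004,-0.49,-0.087,0.5,0.1515,-0.004,-0.498,-0.087,0.5,0.1515,-0.004,-0.498,-0.087,0.5],
)

```text
t: 21.73
eef_pos: [628.7, 216.5, 5.5]
tcp_rot: [-3.141, -0.001, -0.209]
ft_force: [-0.3, 0.8, -0.4]
opening: 0.501
grip_force: 0.0
```

Call:
servo_tool(
  moves=[0,0,0,0,0.15,0,0,0,0,0.15,0,0,0,0,0.15,0,0,0,0,0.15,0,0,0,0,0.15,0,0,0,0,0.15,0,0,0,0,0.15],
)

```text
t: 22.32
eef_pos: [628.4, 216.8, 5.2]
tcp_rot: [-3.141, -0.001, -0.209]
ft_force: [-2.1, -1.8, 5.7]
opening: 0.248
grip_force: 30.0
```

Call:
servo_tool(
  moves=[0,0,0.03,0,0.15,0,0,0.1,0,0.15,0,0,0.2,0,0.15,0,0,0.3,0,0.15,0,0,0.38,0,0.15,0,0,0.4,0,0.15],
)

```text
t: 22.82
eef_pos: [629.9, 217.2, 171.3]
tcp_rot: [-3.138, -0.007, -0.208]
ft_force: [-0.6, 0.3, -0.4]
opening: 0.249
grip_force: 30.0
```

Call:
servo_tool(
  moves=[-0.035,-0.09,0,0.01,0.15,-0.07,-0.18,0,0.02,0.15,-0.105,-0.27,0,0.03,0.15,-0.14,-0.36,0,0.04,0.15,-0.175,-0.45,0,0.05,0.15,-0.21,-0.54,0,0.06,0.15,-0.245,-0.63,0,0.07,0.15,-0.28,-0.72,0,0.08,0.15,-0.315,-0.82,0,0.087,0.15,-0.351,-0.91,0,0.087,0.15,-0.351,-0.91,0,0.087,0.15,-0.351,-0.91,0,0.087,0.15],
)

```text
t: 23.82
eef_pos: [487.0, -148.9, 164.8]
tcp_rot: [-3.142, 0.0, 0.061]
ft_force: [-0.1, 0.5, -2.0]
opening: 0.247
grip_force: 30.0
```

Call:
servo_tool(
  moves=[0,0,-0.05,0,0.15,0,0,-0.15,0,0.15,0,0,-0.25,0,0.15,0,0,-0.32,0,0.15,0,0,-0.36,0,0.15,0,0,-0.375,0,0.15,0,0,-0.38,0,0.15,0,0,-0.38,0,0.15],
)

```text
t: 24.48
eef_pos: [488.3, -146.8, 13.0]
tcp_rot: [3.141, -0.0, 0.066]
ft_force: [-0.0, -0.9, 0.4]
opening: 0.25
grip_force: 30.0
```

Call:
servo_tool(
  moves=[0,0,-0.004,0,0.15,0,0,-0.008,0,0.15,0,0,-0.01,0,0.15,0,0,-0.01,0,0.15],
)

```text
t: 24.82
eef_pos: [488.1, -147.4, 9.2]
tcp_rot: [3.141, -0.001, 0.065]
ft_force: [0.7, 0.3, 2.1]
opening: 0.247
grip_force: 30.0
```

Contact. Release with a modest opening, rise and look.

Call:
servo_tool(
  moves=[0,0,0,0,0.45,0,0,0,0,0.45,0,0,0,0,0.45,0,0,0,0,0.45,0,0,0.05,0,0.45,0,0,0.12,0,0.45,0,0,0.22,0,0.45,0,0,0.32,0,0.45,0,0,0.42,0,0.45,-0.05,0,0.52,0,0.45,-0.1,0,0.6,0,0.45,-0.1,0,0.62,0,0.45],
)

```text
t: 25.82
eef_pos: [446.5, -147.4, 261.6]
tcp_rot: [3.138, -0.005, 0.065]
ft_force: [-0.3, -0.0, 0.8]
opening: 0.447
grip_force: 0.0
```

Call:
servo_tool(
  moves=[0,0,0,0,0.45,0,0,0,0,0.45],
)

```text
t: 25.98
eef_pos: [447.9, -147.3, 256.3]
tcp_rot: [3.141, -0.0, 0.064]
ft_force: [-0.3, -0.4, -0.3]
opening: 0.45
grip_force: 0.0
```

```bash
python3 - <<'E'
from h import *
p,d,c=snap("wrist");cv2.imwrite("pics/w6.png",p)
W=cloud(c,d);blobs(W,30,120,(430,660,-280,-90));blobs(W,16,30,(465,515,-175,-120))
p,d,c=snap("top");W=cloud(c,d);blobs(W,11,100,(420,640,40,400),nmin=25)
E
```

```text
(279, 63) 1944 ztop 93.5 circ 571.3 -141.8 r 8.0 mid [ 571.2 -142. ] rect [ 571.2 -142.    15.5   15. ] 2.3
(364, 66) 949 ztop 52.7 circ 575.9 -225.4 r 17.5 mid [ 575.8 -225.9] rect [ 576.5 -226.1   32.6   33. ] 31.9
(358, 151) 797 ztop 52.6 circ 492.6 -231.2 r 17.5 mid [ 493.3 -231. ] rect [ 493.2 -230.9   32.7   33.6] 81.3
(278, 148) 290 ztop 25.0 circ 487.8 -147.0 r 13.4 mid [ 487.8 -147.3] rect [ 487.8 -147.4   26.7   22.5] 3.8
(245, 188) 509 ztop 44.3 circ 619.7 98.0 r 35.5 mid [619.3  98.1] rect [619.9  98.2  40.9  59.9] 1.7
(195, 238) 162 ztop 47.9 circ 501.4 208.8 r 17.3 mid [501.2 208.8] rect [501.3 209.2  33.3  32.6] 8.6
(256, 251) 45 ztop 19.2 circ 475.3 73.9 r 10.6 mid [475.9  74. ] rect [474.6  73.9  20.   18.4] 33.8
```

View pics/w6.png

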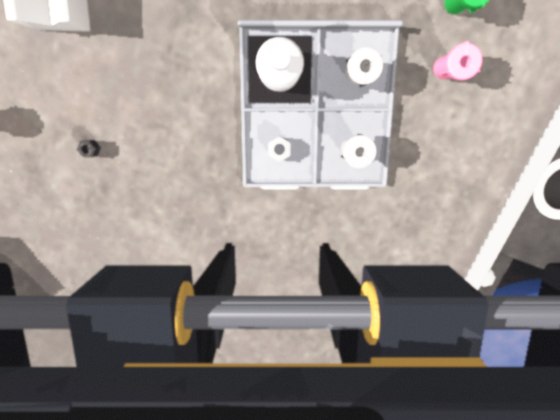

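The wrist view shows all four in place: chuck (280,63), new collet (365,66), old collet (359,151) and nut (279,149). Each is upright and centred, and the sleeve, black nut and vee block haven't moved.

```bash
python3 -c "from cell import *; print(job_done())"
```

```text
the job is handed in; nothing more can be done
None
```

The tray is made up as asked and handed in at about 26 s: the old collet was moved forward first, then the new collet, chuck and nut went in, each measured within about 2 mm of its compartment centre.

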